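Tip the filter balls into the yellow bowl

TASK

The white beaker on the lab desk holds five brown ceramic filter balls. Pick it up and pour all five into the yellow bowl from close above it, then stand the empty white beaker upright on the desk, clear of the bowl, and let go. The blue beaker and the steel bowl have no part in this.

Things in the scene. Friction and masses are not known exactly. Their poses are not given: they have to be found in the camera images.
- beaker: white plastic square cup, no handle: four flat upright sides, 60 x 60 mm outside, 80 mm tall, walls and floor 3 mm, 70 g. Tip it well past level to empty it. Origin at the centre of its underside, on the desk (z = 0); x and y square to its sides, z up to the open mouth. Grip it across two opposite flat sides, not across corners. The blue beaker of the same shape is not it.
- beaker_mouth (a point): centre of the white beaker's open mouth, on its axis 80 mm above its underside; axes as the beaker's.
- bowl: the yellow bowl, 130 mm across the rim, 55 mm tall, wall 4 mm, 80 mm across the foot, 450 g, standing loose on the desk, empty. Origin at the centre of its underside, z up. A bare steel bowl of the same shape is not it. Bystanders up to 80 mm tall may stand 15 cm from it (centre to centre), so keep the wrist high while pouring.
- ball1: terracotta-brown ceramic filter ball 1 of 5, 17 mm diameter, 10 g, rolls freely; starts on the floor of the white beaker. Origin at its centre.
- ball2: terracotta-brown ceramic filter ball 2 of 5, 17 mm diameter, 10 g, rolls freely; starts on the floor of the white beaker. Origin at its centre.
- ball3: terracotta-brown ceramic filter ball 3 of 5, 17 mm diameter, 10 g, rolls freely; starts on the floor of the white beaker. Origin at its centre.
- ball4: terracotta-brown ceramic filter ball 4 of 5, 17 mm diameter, 10 g, rolls freely; starts on the floor of the white beaker. Origin at its centre.
- ball5: terracotta-brown ceramic filter ball 5 of 5, 17 mm diameter, 10 g, rolls freely; starts on the floor of the white beaker. Origin at its centre.

How it is judged:
On the way:
1. the white beaker is tipped far over (more than 63 degrees) with its mouth above the yellow bowl, less than 15 cm over the bowl's rim (angle between beaker's own z axis and vertical above 1.1 rad and horizontal distance between beaker_mouth and bowl below 0.08 m and height (world z) of beaker_mouth between 0.05 and 0.205 m), for 0.1 s.
At the end, for the whole second after the job is handed in: All five balls lie at rest inside the yellow bowl (centre within 58 mm of the bowl's axis and below its rim), the bowl stands upright on the desk (within 6 degrees), and the white beaker stands upright (within 7 degrees) on the desk, its axis at least 85 mm from the bowl's, released and still (horizontal distance between each of ball1, ball2, ball3, ball4, ball5 and bowl below 0.058 m and z of ball1 in the frame of bowl between 0 and 0.055 m and linear speed of each of ball1, ball2, ball3, ball4, ball5 below 0.05 m/s and z of ball2 in the frame of bowl between 0 and 0.055 m and z of ball3 in the frame of bowl between 0 and 0.055 m and z of ball4 in the frame of bowl between 0 and 0.055 m and z of ball5 in the frame of bowl between 0 and 0.055 m and angle between bowl's own z axis and vertical below 0.1 rad and height (world z) of each of bowl, beaker below 0.01 m and angle between beaker's own z axis and vertical below 0.12 rad and height (world z) of beaker above -0.01 m and horizontal distance between beaker and bowl above 0.085 m and linear speed of beaker below 0.02 m/s); the robot touches nothing.
It also fails if it takes over 61 s, if anything falls off the work surface, if the arm or the gripper's body presses on something with over 40 N, if the wrist force passes 120 N, or if a joint passes its speed limit or range.

ROBOT

A 6-joint arm with a two-finger parallel gripper is mounted at the origin on the work surface. World frame = base frame: x ahead of the robot, y to its left, z up, the work surface at z = 0. Lengths are in m, angles in rad, forces in N, time in s.
With the tool pointing down it reaches from about 0.325 to 0.775 m from the base axis. Payload 5.5 kg.
Tool frame: the origin (TCP) lies at the very end of the fingers, on their centre line; the grasp point (between the pads) lies 19 mm behind it (hold_point_z is the z of the grasp point in the tool frame, in m); z points along the fingers, y is the line along which they close (so a half turn about z gives the same grasp; the last joint's range is limited). The gripper opens to 88 mm and grips with 3 to 60 N. Pads are 20 mm wide; open, the fingers measure 115 mm over their backs; the gripper's body (75 mm by 178 mm) begins 61 mm behind the grasp point.
Start: joints at [1.227, 0.091, 1.231, -0, 1.82, -0.057], TCP at [0.17, 0.576, 0.223] pointing down, gripper open.
Joint ranges: [-2.87, 2.87], [-0.86, 2.18], [0.17, 2.46], [-1.51, 4.65], [0.06, 2.69], [-2.65, 2.65]. Speed limits (rad/s): [2.57, 2.57, 3.01, 3.14, 3.14, 3.14].

INTERFACE

Orientations are given as a rotation vector (axis times angle).
In Python, from rig import observe, capture, camera_params, hand_in, search_frame, trace, hold_point_z gives the robot as it stands. The module is installed in compiled form; this text tells all that it offers.
- The arm moves only by the tool jog_arm, never from a script. Its argument "increments" is a list that holds one entry, the list of rows, each a list of 7 numbers: the turn, a rotation vector about the tool's x, y, z in degrees, then the shift along the tool's x, y, z in m, then the opening, from -1 (shut) to 1 (fully open). In form: [[[rx, ry, rz, x, y, z, hand], ...]]. A call has 1 to 8 rows; each row is the pose to reach, as a shift and turn from the pose commanded when the call began, along the tool's axes at that moment; what a row does not reach only later rows make up. A row lasts 1/8 s, in which the tool goes at most 62.5 mm and 10.7 degrees, less where a joint would pass 70% of its speed; a pose out of reach is approached as far as the arm can. A call with a gripper value outside its range is refused whole. The fingers move at their own pace and stop on an object; "squeeze" is the grip in N (left out, the last holds). Time passes only in rows, so rows that repeat a pose let the fingers close. It gives the time, the measured TCP pose, the force, the opening and the grip force at its end, in the units of the state.
- observe(): the state, without advancing time (a new reading comes with each control period).
- capture(name): name is "scene" or "top" or "wrist"; returns the picture (420x560x3 uint8, blue, green, red); there is no depth.
- camera_params(name): a dict with "camera_matrix" (3x3 intrinsics, pixels), "R" (3x3) and "t" (3): a world point X has camera coordinates R X + t. Camera axes: x right, y down, z forward; pixel columns grow to the right and rows downward; lengths in m; the calibration is good to about 2 mm. A picture is of the moment at which its call begins: read the wrist's pose just before it. camera_params takes no time and is no camera call; for the wrist camera it gives the pose at the moment of the call.
- hand_in(): hands the job in; it is judged then, once.
Trained networks look in the newest picture that a camera, given by its name, has taken for a name from the list of things; names that differ only in an ending like _2 or _b are one class to them, and where a whole thing is asked for, a point or a joint stands for the part that bears it (a point fixed in the world has none). Each returns a list of dicts, best first, with "p" (0 to 1); they miss things now and then, are a little off and sometimes report something else, mostly with a low value. They report only what shows in the picture. A call takes as long as a camera call.
- search_frame(query, camera): "uv" ([column, row] in pixels, amid what is visible of it).
- trace(query, camera): "pixels" (420x560 bool, what is visible of it) and "uv" ([column, row] in pixels, amid what is visible of it).
The state is a dict: "clock": time; "joint_positions": joint angles; "dq": joint speeds; "joint_torque": joint torques, N m; "tcp_pos": TCP position; "tool_rot": TCP orientation; "ft_force": force on the tool from outside, world axes, zero at the start; "wrist_torque": the same for the moment, N m; "grip_width": opening from 0.0 (shut) to 1.0 (fully open); "grasp_force": force on a finger pad.
Only numpy, scipy, OpenCV 4.12 (cv2) and the standard library are available. Lean on these libraries where they do the work, as an engineer would, in place of code of your own. Each camera call takes 0.05 s, during which the arm holds its last target. There are 200 camera calls.

## Working session

There is one attempt and no reset: what is moved stays moved. The work goes in short steps, Python scripts to look and compute and a tool call to move; the robot and the scene stay as the last step left them, time stands still between calls to the robot, and variables do not carry over. Pictures are saved under pics/ and viewed, at most 10 in all, crops included, and the job is handed in when it is done.

Besides the shell and the picture viewer there is one more tool, called after "Emit:" as name([rows], argument=value, ...), one row to a line, values as JSON. jog_arm: Moves the arm, as the interface text tells. Its arguments: {"type":"object","properties":{"increments":{"type":"array"},"squeeze":{"type":"number"}},"required":["increments"]}

```bash
mkdir -p pics; python3 - <<'E'
from rig import *
import cv2,numpy as np
s=observe();print({k:np.round(v,3) for k,v in s.items()},hold_point_z)
ims=[]
for c in("scene","top"):
    im=capture(c);ims.append(im);p=camera_params(c)
    print(c,np.round(-p["R"].T@p["t"],3))
    for q in("beaker","bowl","ball1"):
        for d in trace(q,c)[:4]:print(q,round(d["p"],2),np.round(d["uv"],1),d["pixels"].sum())
cv2.imwrite("pics/a.png",cv2.resize(np.vstack(ims),(448,600*448//448)) if 0 else cv2.resize(np.hstack(ims),(800,300)))
E
```

```text
{'clock': np.float64(0.0), 'joint_positions': array([ 1.227,  0.092,  1.232,  0.   ,  1.82 , -0.057]), 'dq': array([ 0.001,  0.001, -0.001,  0.   , -0.002,  0.001]), 'joint_torque': array([ 0.0000e+00, -4.4645e+01, -4.0645e+01,  7.0000e-02,  2.9000e-02,
       -0.0000e+00]), 'tcp_pos': array([0.17 , 0.575, 0.222]), 'tool_rot': array([-4.490e-01, -3.109e+00,  3.000e-03]), 'ft_force': array([-1.095, -0.182,  0.512]), 'wrist_torque': array([ 0.014, -0.01 ,  0.003]), 'grasp_force': np.float64(0.0), 'grip_width': np.float64(0.998)} -0.0187
scene [1.    0.306 0.606]
beaker 0.84 [190.8 145.4] 1380
bowl 0.97 [314.8 299. ] 5050
top [ 0.42  -0.     1.028]
beaker 0.75 [452.9 255.3] 1202
bowl 0.72 [228.7 155.5] 3142
ball1 0.59 [457.8 259.6] 60
ball1 0.54 [449.4 248.4] 42
ball1 0.51 [447.  261.1] 61
```

View pics/a.png

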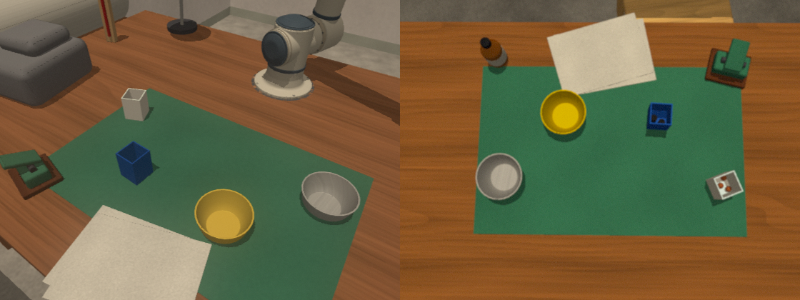

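The top view shows the white beaker at about (453,255) with brown balls inside it, and the yellow bowl at (229,156). In the scene view they are at (191,145) and (315,299). Next I'll fit their poses from both masks, leaving height free as a check.

```bash
cat > h.py <<'E'
from rig import *
import cv2,numpy as np
from scipy.optimize import least_squares,minimize
def proj(p,X):
    return cv2.projectPoints(np.asarray(X,float),cv2.Rodrigues(p["R"])[0],np.asarray(p["t"],float),p["camera_matrix"],None)[0][:,0]
def ray(p,uv):
    d=p["R"].T@np.linalg.solve(p["camera_matrix"],[*uv,1]);return -p["R"].T@p["t"],d/np.linalg.norm(d)
def tri(rs):
    A=sum(np.eye(3)-np.outer(d,d) for o,d in rs);b=sum((np.eye(3)-np.outer(d,d))@o for o,d in rs);return np.linalg.solve(A,b)
def hullmask(p,X,s=4):
    m=np.zeros((420*s,560*s),np.uint8);h=cv2.convexHull(((proj(p,X)+.5)*s).astype(np.float32));cv2.fillPoly(m,[np.round(h).astype(int)],1)
    return cv2.resize(m.astype(np.float32),(560,420),interpolation=cv2.INTER_AREA)
def box(x,y,z,a):
    c,s=np.cos(a),np.sin(a);P=np.array([[i,j] for i,j in((-.03,-.03),(.03,-.03),(.03,.03),(-.03,.03))])@np.array([[c,s],[-s,c]])+[x,y]
    return np.array([[*q,z+h] for q in P for h in(0,.08)])
def bowlp(x,y,z,_=0):
    t=np.linspace(0,2*np.pi,40,endpoint=False);u=np.c_[np.cos(t),np.sin(t)]
    return np.vstack([np.c_[u*r+[x,y],np.full(40,z+h)] for r,h in((.04,0),(.065,.055))])
def fit(f,views,x0,step):
    g=lambda v:sum(np.abs(hullmask(p,f(*v))-m).sum()/m.sum() for p,m in views)
    return minimize(g,x0,method="Nelder-Mead",options=dict(initial_simplex=np.vstack([x0]+[np.array(x0)+np.eye(len(x0))[i]*step[i] for i in range(len(x0))]),maxiter=250))
E
python3 - <<'E'
from h import *
V={"beaker":[], "bowl":[]}
for c in("scene","top"):
    capture(c)
    for q in V: V[q].append((camera_params(c),trace(q,c)[0]))
for q in V:
    X=tri([ray(p,d["uv"]) for p,d in V[q]]);print(q,X)
    v=[(p,d["pixels"].astype(np.float32)) for p,d in V[q]]
    for a in((0.3,.9,1.4) if q=="beaker" else (0,)):
        r=fit(box if q=="beaker" else bowlp,v,[X[0],X[1],0,a][:4 if q=="beaker" else 3],[.01,.01,.01,.3]);print(r.x.round(4),round(r.fun,3),np.hypot(*r.x[:2]))
s=observe();print(s["clock"],s["tcp_pos"])
E
```

```text
beaker [ 0.45769165 -0.31335063  0.04643401]
[ 0.4534 -0.3148  0.0026  0.373 ] 0.19 0.5519470433325538
[ 0.4534 -0.3149  0.0027  1.949 ] 0.187 0.552002248598772
[ 0.4533 -0.3151  0.0022  1.9493] 0.186 0.5520917765850469
bowl [0.6572726  0.13567031 0.05308874]
[6.564e-01 1.351e-01 5.000e-04] 0.082 0.6701148008256361
0.7 [0.16974302 0.57550969 0.22267211]
```

```bash
cat >> h.py <<'E'
from scipy.spatial.transform import Rotation as Ro, Slerp
def orient(psi,th):
    a,t=np.radians([psi,th]);y=np.array([np.cos(a),np.sin(a),0]);h=np.array([np.sin(a),-np.cos(a),0])
    z=-np.cos(t)*np.array([0,0,1])+np.sin(t)*h
    return np.c_[np.cross(y,z),y,z]
def rows(targets,n,hand,start=None):
    """targets: (grasp point, psi, th); n rows to each"""
    s=observe();R0=Ro.from_rotvec(s["tool_rot"]);p0=np.array(s["tcp_pos"])
    P,Q=p0,R0;out=[]
    for (g,psi,th),k in zip(targets,n):
        R=Ro.from_matrix(orient(psi,th));p=np.array(g)-R.apply([0,0,hold_point_z])
        S=Slerp([0,1],Ro.concatenate([Q,R]))
        for i in range(1,k+1):
            f=i/k;out.append([*np.round((R0.inv()*S(f)).as_rotvec(degrees=True),1).tolist(),*np.round(R0.inv().apply(P+f*(p-P)-p0),4).tolist(),hand])
        P,Q=p,R
    print(round(s["clock"],2),np.round(s["joint_positions"],2),np.round(s["tcp_pos"],4));print([out])
E
python3 - <<'E'
from h import *
rows([([.52,.12,.30],50,0)],[8],1)
E
```

```text
0.7 [ 1.23  0.09  1.23 -0.    1.82 -0.06] [0.1697 0.5755 0.2227]
[[[0.0, -0.0, 2.9, -0.0581, -0.0422, -0.0073, 1], [0.0, -0.0, 5.9, -0.1162, -0.0845, -0.0147, 1], [0.0, -0.0, 8.8, -0.1743, -0.1267, -0.022, 1], [0.0, -0.0, 11.8, -0.2324, -0.1689, -0.0293, 1], [0.0, -0.0, 14.7, -0.2905, -0.2111, -0.0367, 1], [0.0, -0.0, 17.7, -0.3486, -0.2534, -0.044, 1], [0.0, -0.0, 20.6, -0.4067, -0.2956, -0.0513, 1], [0.0, -0.0, 23.6, -0.4648, -0.3378, -0.0586, 1]]]
```

Emit:
jog_arm([
  [[0, 0, 2.9, -0.05, -0.035, -0.007, 1], [0, 0, 5.9, -0.1, -0.07, -0.015, 1], [0, 0, 8.8, -0.15, -0.105, -0.022, 1], [0, 0, 11.8, -0.2, -0.14, -0.03, 1], [0, 0, 14.7, -0.25, -0.18, -0.037, 1], [0, 0, 17.7, -0.3, -0.22, -0.044, 1], [0, 0, 20.6, -0.35, -0.255, -0.051, 1], [0, 0, 23.6, -0.4, -0.29, -0.06, 1]],
])

```text
clock: 1.7
tcp_pos: [0.471, 0.1839, 0.2828]
tool_rot: [1.078, 2.95, 0.001]
ft_force: [1.4, 0.1, 0.7]
grip_width: 1.001
grasp_force: 0.0
```

```bash
python3 - <<'E'
from h import *
o=orient(21.5,-35);g=np.array([.4534,-.3149,.05])
rows([([.53,-.1,.27],35,-15),(g-.11*o[:,2],21.5,-35)],[4,6],1)
E
```

```text
1.7 [ 0.3  -0.14  1.35  0.    1.93 -0.57] [0.471  0.1839 0.2828]
[[[-0.5, 3.7, 3.7, -0.0558, -0.0445, 0.0077, 1], [-1.0, 7.5, 7.4, -0.1117, -0.0889, 0.0154, 1], [-1.4, 11.2, 11.1, -0.1675, -0.1334, 0.0231, 1], [-1.9, 14.9, 14.8, -0.2234, -0.1778, 0.0308, 1], [-3.0, 18.2, 16.9, -0.2452, -0.2178, 0.052, 1], [-4.1, 21.4, 19.0, -0.2669, -0.2578, 0.0732, 1], [-5.2, 24.6, 21.2, -0.2887, -0.2978, 0.0943, 1], [-6.4, 27.8, 23.3, -0.3105, -0.3378, 0.1155, 1], [-7.5, 31.1, 25.4, -0.3323, -0.3777, 0.1367, 1], [-8.6, 34.3, 27.5, -0.354, -0.4177, 0.1579, 1]]]
```

Emit:
jog_arm([
  [[-0.5, 3.7, 3.7, -0.05, -0.04, 0.007, 1], [-1.0, 7.5, 7.4, -0.1, -0.08, 0.014, 1], [-1.4, 11.2, 11.1, -0.15, -0.12, 0.021, 1], [-1.9, 14.9, 14.8, -0.2, -0.16, 0.028, 1], [-3.0, 18.2, 16.9, -0.235, -0.205, 0.045, 1], [-4.1, 21.4, 19.0, -0.265, -0.25, 0.068, 1], [-5.2, 24.6, 21.2, -0.288, -0.295, 0.092, 1], [-6.4, 27.8, 23.3, -0.31, -0.338, 0.1155, 1]],
])

```text
clock: 2.7
tcp_pos: [0.4896, -0.2743, 0.1661]
tool_rot: [-1.43, -2.292, -0.373]
ft_force: [1.5, -0.5, -0.3]
grip_width: 1.003
grasp_force: 0.0
```

```bash
python3 - <<'E'
from h import *
p=camera_params("wrist");im=capture("wrist");cv2.imwrite("pics/w.png",im)
t=trace("beaker","wrist");print([(round(d["p"],2),d["uv"],d["pixels"].sum()) for d in t])
print(proj(p,box(.4534,-.3149,0,.375)).round())
print(np.degrees(np.arccos(np.clip((camera_params("wrist")["R"]@p["R"].T).trace()/2-.5,-1,1))))
o=orient(21.5,-35);g=np.array([.4534,-.3149,.05])
rows([(g-.11*o[:,2],21.5,-35)],[2],1)
E
```

```text
[(0.72, [214.3, 319.2], np.int64(5080))]
[[183. 335.]
 [155. 351.]
 [251. 341.]
 [244. 358.]
 [257. 272.]
 [252. 269.]
 [191. 267.]
 [167. 262.]]
0.6346641256836475
2.8 [-0.7   0.38  1.08  0.24  2.13 -1.07] [ 0.4873 -0.2768  0.1607]
[[[-1.0, 3.1, 1.8, -0.0401, -0.0254, -0.0017, 1], [-2.0, 6.2, 3.6, -0.0803, -0.0509, -0.0034, 1]]]
```

View pics/w.png

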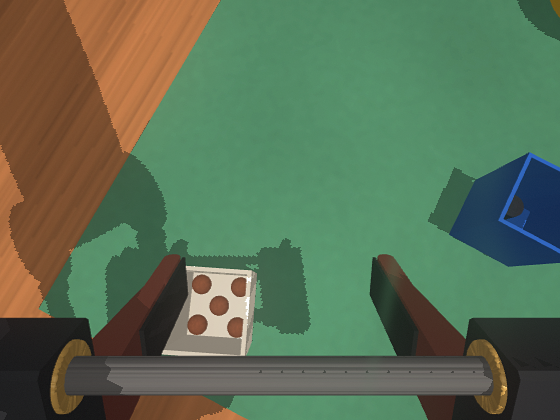

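The white beaker, with its five balls, sits in the wrist view with its rim at about (162–256, 268–356). That's within roughly 3 mm of my fit, so I'll go in on it.

Emit:
jog_arm([
  [[-0.7, 2, 1.2, -0.027, -0.017, -0.001, 1], [-1.3, 4.1, 2.4, -0.054, -0.034, -0.002, 1], [-2, 6.2, 3.6, -0.08, -0.051, -0.0034, 1], [-2, 6.2, 3.6, -0.08, -0.051, -0.0034, 1]],
])

```text
clock: 3.3
tcp_pos: [0.4755, -0.3605, 0.1291]
tool_rot: [-1.458, -2.157, -0.461]
ft_force: [0.1, 0.6, -0.1]
grip_width: 0.999
grasp_force: 0.0
```

```bash
python3 - <<'E'
from h import *
p=camera_params("wrist");im=capture("wrist");cv2.imwrite("pics/w2.png",im)
t=trace("beaker","wrist");print([(round(d["p"],2),d["uv"],d["pixels"].sum()) for d in t])
print(proj(p,box(.4534,-.3149,0,.375)).round())
rows([([.4534,-.3149,.05],21.5,-35)],[4],1)
E
```

```text
[(0.94, [273.6, 219.4], np.int64(8931))]
[[237. 271.]
 [223. 253.]
 [310. 272.]
 [321. 253.]
 [309. 202.]
 [318. 164.]
 [239. 202.]
 [228. 164.]]
3.4 [-0.82  0.59  0.89  0.26  2.21 -1.11] [ 0.4766 -0.359   0.1318]
[[[0.0, 0.1, 0.1, -0.0013, -0.0014, 0.0285, 1], [0.0, 0.2, 0.3, -0.0027, -0.0028, 0.0571, 1], [0.0, 0.3, 0.4, -0.004, -0.0042, 0.0856, 1], [0.0, 0.5, 0.6, -0.0054, -0.0056, 0.1141, 1]]]
```

View pics/w2.png

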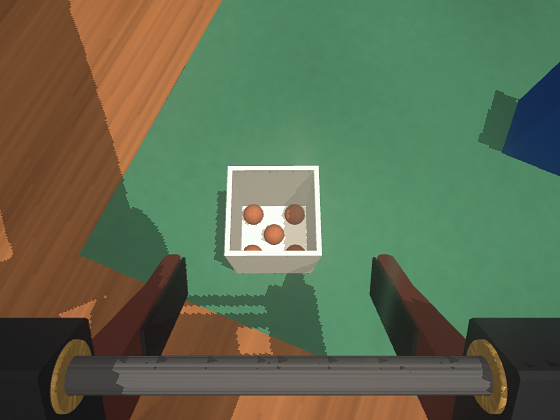

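The rim is at (226–321, 167–254), which matches the projection to within about 3 px. The yaw is square to the fingers, so I'll advance and grip.

Emit:
jog_arm([
  [[0, 0, 0.1, -0.001, -0.001, 0.028, 1], [0, 0.2, 0.3, -0.0025, -0.003, 0.056, 1], [0, 0.3, 0.4, -0.004, -0.0042, 0.085, 1], [0, 0.5, 0.5, -0.005, -0.005, 0.113, 1], [0, 0.5, 0.5, -0.005, -0.005, 0.113, 0], [0, 0.5, 0.5, -0.005, -0.005, 0.113, -0.2], [0, 0.5, 0.5, -0.005, -0.005, 0.113, -0.2], [0, 0.5, 0.5, -0.005, -0.005, 0.113, -0.2]],
], squeeze=25)

```text
clock: 4.4
tcp_pos: [0.4505, -0.3063, 0.0372]
tool_rot: [-1.462, -2.151, -0.463]
ft_force: [0.7, -1.7, 6.6]
grip_width: 0.684
grasp_force: 25.0
```

```bash
python3 - <<'E'
from h import *
s=observe();R=Ro.from_rotvec(s["tool_rot"]);print(s["tcp_pos"]+R.apply([0,0,hold_point_z]),s["grip_width"]*88,s["grasp_force"])
rows([([.4534,-.3149,.20],21.5,-35)],[4],-.2)
E
```

```text
[ 0.4544115  -0.31623786  0.05255559] 60.20199729676776 24.964809715747833
4.4 [-0.8   0.49  1.2   0.25  2.01 -1.14] [ 0.4505 -0.3063  0.0372]
[[[0.0, 0.0, 0.0, 0.0214, -0.0, -0.03, -0.2], [0.1, 0.0, 0.1, 0.0429, -0.0001, -0.06, -0.2], [0.1, 0.1, 0.1, 0.0643, -0.0001, -0.09, -0.2], [0.1, 0.1, 0.1, 0.0857, -0.0001, -0.12, -0.2]]]
```

Emit:
jog_arm([
  [[0, 0, 0, 0.012, 0, -0.016, -1], [0, 0, 0, 0.03, 0, -0.042, -1], [0, 0, 0, 0.05, 0, -0.07, -1], [0, 0, 0, 0.07, 0, -0.098, -1], [0, 0, 0, 0.0857, 0, -0.12, -1], [0, 0, 0, 0.0857, 0, -0.12, -1]],
])

```text
clock: 5.15
tcp_pos: [0.4497, -0.3051, 0.1861]
tool_rot: [-1.464, -2.153, -0.462]
ft_force: [-0.3, -0.3, -0.9]
grip_width: 0.683
grasp_force: 25.0
```

```bash
python3 - <<'E'
from h import *
b=np.array([.656,.135]);u=b/np.hypot(*b);psi=90+np.degrees(np.arctan2(*b[::-1]));print(psi)
rows([([.56,-.20,.24],40,-33),([.61,-.02,.25],70,-28),([*(b-.02*u),.25],psi,-20)],[4,5,6],-1)
E
```

```text
101.62870511775228
5.15 [-0.8   0.41  1.03  0.29  2.25 -1.06] [ 0.4497 -0.3051  0.1861]
[[[2.6, -0.4, -3.8, 0.0191, 0.0345, 0.0018, -1], [5.2, -0.8, -7.6, 0.0383, 0.069, 0.0036, -1], [7.8, -1.3, -11.4, 0.0574, 0.1036, 0.0054, -1], [10.4, -1.7, -15.2, 0.0766, 0.1381, 0.0072, -1], [13.4, -2.6, -20.5, 0.1014, 0.1599, 0.0223, -1], [16.4, -3.5, -25.7, 0.1263, 0.1818, 0.0374, -1], [19.4, -4.4, -30.9, 0.1512, 0.2036, 0.0525, -1], [22.4, -5.3, -36.1, 0.1761, 0.2255, 0.0676, -1], [25.4, -6.3, -41.3, 0.2009, 0.2473, 0.0827, -1], [27.4, -7.2, -46.3, 0.2181, 0.2607, 0.0948, -1], [29.3, -8.2, -51.3, 0.2352, 0.2741, 0.107, -1], [31.3, -9.2, -56.3, 0.2523, 0.2875, 0.1191, -1], [33.2, -10.2, -61.2, 0.2695, 0.3008, 0.1313, -1], [35.1, -11.1, -66.2, 0.2866, 0.3142, 0.1434, -1], [37.0, -12.1, -71.2, 0.3038, 0.3276, 0.1556, -1]]]
```

Emit:
jog_arm([
  [[2.6, -0.4, -3.8, 0.012, 0.022, 0.001, -1], [5.2, -0.8, -7.6, 0.034, 0.062, 0.003, -1], [7.8, -1.3, -11.4, 0.055, 0.1, 0.005, -1], [10.4, -1.7, -15.2, 0.0766, 0.138, 0.0072, -1], [13.4, -2.6, -20.5, 0.101, 0.16, 0.022, -1], [16.4, -3.5, -25.7, 0.126, 0.182, 0.037, -1], [19.4, -4.4, -30.9, 0.15, 0.203, 0.052, -1], [22.4, -5.3, -36.1, 0.17, 0.22, 0.064, -1]],
])

```text
clock: 6.15
tcp_pos: [0.5893, -0.0587, 0.2267]
tool_rot: [-0.586, -2.571, -0.162]
ft_force: [0.1, -0.6, -1.0]
grip_width: 0.685
grasp_force: 25.0
```

```bash
python3 - <<'E'
from h import *
b=np.array([.656,.135]);u=b/np.hypot(*b)
rows([([*(b-.01*u),.24],101.6,-15)],[7],-1)
E
```

```text
6.15 [-0.22  0.54  0.77  0.16  2.33 -1.27] [ 0.5893 -0.0587  0.2267]
[[[2.1, -2.0, -4.9, 0.0041, 0.0278, 0.0032, -1], [4.1, -4.0, -9.9, 0.0081, 0.0555, 0.0065, -1], [6.2, -5.9, -14.8, 0.0122, 0.0833, 0.0097, -1], [8.3, -7.9, -19.8, 0.0162, 0.1111, 0.013, -1], [10.3, -9.9, -24.7, 0.0203, 0.1389, 0.0162, -1], [12.4, -11.9, -29.6, 0.0244, 0.1666, 0.0195, -1], [14.5, -13.8, -34.6, 0.0284, 0.1944, 0.0227, -1]]]
```

Emit:
jog_arm([
  [[2.1, -2.0, -4.9, 0.004, 0.028, 0.003, -1], [4.1, -4.0, -9.9, 0.008, 0.056, 0.0065, -1], [6.2, -5.9, -14.8, 0.012, 0.083, 0.01, -1], [8.3, -7.9, -19.8, 0.016, 0.111, 0.013, -1], [10.3, -9.9, -24.7, 0.02, 0.139, 0.016, -1], [12.4, -11.9, -29.6, 0.024, 0.167, 0.0195, -1], [14.5, -13.8, -34.6, 0.028, 0.194, 0.023, -1], [14.5, -13.8, -34.6, 0.028, 0.194, 0.023, -1]],
])

```text
clock: 7.15
tcp_pos: [0.6416, 0.1324, 0.2217]
tool_rot: [0.292, -2.865, 0.04]
ft_force: [0.3, -0.4, -1.3]
grip_width: 0.686
grasp_force: 25.0
```

```bash
python3 - <<'E'
from h import *
V=[]
for c in("scene","top"):
    im=capture(c);d=trace("bowl",c)
    if d: V.append((camera_params(c),d[0])); print(c,d[0]["p"],d[0]["uv"],d[0]["pixels"].sum())
cv2.imwrite("pics/s.png",capture("scene"))
# beaker offset in tool: grasp height on the beaker .0525, tilt 35
b=np.array([.656,.135]);u=b/np.hypot(*b)
def lip(g,th):  # radial(from bowl centre),z of mouth centre and lower lip
    a=np.radians(th+35);k=np.array([-np.sin(a),np.cos(a)]);n=np.array([-np.cos(a),-np.sin(a)])
    m=np.array(g)+k*.0275;return m.round(3),(m+n*.03).round(3)
for g,th in(([.02,.16],45),([.02,.15],65),([.03,.14],85)):print(lip(g,th))
rows([([*(b+.015*u),.165],101.6,30)],[8],-1)
E
```

```text
scene 0.58 [314.0, 298.3] 4984
top 0.82 [248.0, 160.3] 919
(array([-0.007,  0.165]), array([-0.012,  0.135]))
(array([-0.007,  0.145]), array([-0.002,  0.116]))
(array([0.006, 0.126]), array([0.021, 0.1  ]))
7.4 [ 0.15  0.51  0.75 -0.02  2.14 -1.62] [0.6422 0.1287 0.2227]
[[[-0.0, -5.6, -0.0, -0.0071, 0.0005, 0.0077, -1], [-0.0, -11.3, -0.1, -0.0142, 0.0009, 0.0153, -1], [-0.0, -16.9, -0.1, -0.0213, 0.0014, 0.023, -1], [-0.1, -22.5, -0.2, -0.0284, 0.0019, 0.0306, -1], [-0.1, -28.1, -0.2, -0.0356, 0.0023, 0.0383, -1], [-0.1, -33.8, -0.2, -0.0427, 0.0028, 0.0459, -1], [-0.1, -39.4, -0.3, -0.0498, 0.0033, 0.0536, -1], [-0.1, -45.0, -0.3, -0.0569, 0.0037, 0.0612, -1]]]
```

View pics/s.png

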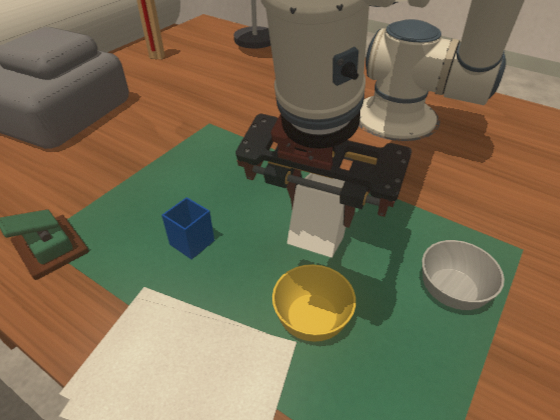

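The yellow bowl is unmoved at (314,298) and the beaker, partly tipped, hangs above and behind it. Next I'll lower and tip.

Emit:
jog_arm([
  [[0, -5.6, 0, -0.007, 0, 0.008, -1], [0, -11.3, -0.1, -0.014, 0.001, 0.015, -1], [0, -16.9, -0.1, -0.021, 0.001, 0.023, -1], [0, -22.5, -0.2, -0.028, 0.002, 0.03, -1], [0, -28.1, -0.2, -0.0355, 0.002, 0.038, -1], [0, -33.8, -0.2, -0.0425, 0.003, 0.046, -1], [0, -39.4, -0.3, -0.05, 0.003, 0.0535, -1], [0, -45, -0.3, -0.057, 0.0037, 0.061, -1]],
])

```text
clock: 8.4
tcp_pos: [0.6801, 0.1399, 0.1495]
tool_rot: [-0.264, 2.602, 0.069]
ft_force: [-0.1, -0.5, -0.8]
grip_width: 0.684
grasp_force: 25.0
```

```bash
python3 - <<'E'
from h import *
b=np.array([.656,.135]);u=b/np.hypot(*b)
rows([([*(b+.025*u),.145],101.6,55),([*(b+.03*u),.142],101.6,75)],[4,4],-1)
E
```

```text
8.4 [ 0.14 -0.12  1.65  0.03  1.08 -1.64] [0.6801 0.1399 0.1495]
[[[-0.0, -6.2, 0.0, -0.0015, 0.0, 0.0053, -1], [-0.0, -12.4, 0.0, -0.003, 0.0001, 0.0106, -1], [-0.1, -18.6, 0.0, -0.0045, 0.0001, 0.0158, -1], [-0.1, -24.8, 0.0, -0.006, 0.0001, 0.0211, -1], [-0.1, -29.8, 0.0, -0.008, 0.0001, 0.0215, -1], [-0.1, -34.8, 0.1, -0.01, 0.0001, 0.0218, -1], [-0.1, -39.8, 0.1, -0.0121, 0.0001, 0.0222, -1], [-0.1, -44.8, 0.1, -0.0141, 0.0001, 0.0225, -1]]]
```

Emit:
jog_arm([
  [[0, -6.2, 0, -0.0015, 0, 0.005, -1], [0, -12.4, 0, -0.003, 0, 0.0105, -1], [0, -18.6, 0, -0.0045, 0, 0.016, -1], [0, -24.8, 0, -0.006, 0, 0.021, -1], [0, -28, 0, -0.0075, 0, 0.0212, -1], [0, -31, 0, -0.0085, 0, 0.0215, -1], [0, -34, 0, -0.0098, 0, 0.0218, -1], [0, -37, 0, -0.011, 0, 0.022, -1]],
])

```text
clock: 9.4
tcp_pos: [0.7, 0.144, 0.1357]
tool_rot: [-0.2, 1.963, 0.13]
ft_force: [0.7, 1.1, -0.9]
grip_width: 0.686
grasp_force: 25.0
```

```bash
python3 - <<'E'
from h import *
b=np.array([.656,.135]);u=b/np.hypot(*b)
rows([([*(b+.03*u),.142],101.6,80)],[4],-1)
cv2.imwrite("pics/p.png",capture("scene"))
E
```

```text
9.4 [ 0.12 -0.34  2.17  0.5   0.16 -2.1 ] [0.7    0.144  0.1357]
[[[-0.0, -3.2, 0.0, -0.001, 0.0, 0.0005, -1], [-0.0, -6.5, 0.0, -0.0021, 0.0, 0.001, -1], [-0.0, -9.7, 0.1, -0.0031, 0.0, 0.0015, -1], [-0.0, -12.9, 0.1, -0.0041, 0.0, 0.002, -1]]]
```

View pics/p.png

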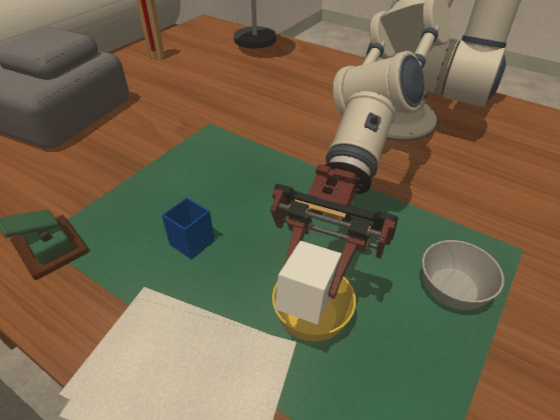

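The beaker is tipped about 102° with its mouth over the bowl. Joint 5 is near its limit, so I'll hold here to let the balls roll out, then look.

Emit:
jog_arm([
  [[0, 0, 0, 0, 0, 0, -1], [0, 0, 0, 0, 0, 0, -1], [0, 0, 0, 0, 0, 0, -1], [0, 0, 0, 0, 0, 0, -1], [0, 0, 0, 0, 0, 0, -1], [0, 0, 0, 0, 0, 0, -1]],
])

```text
clock: 10.2
tcp_pos: [0.7002, 0.1455, 0.1361]
tool_rot: [-0.202, 1.963, 0.132]
ft_force: [-0.1, 0.4, -0.4]
grip_width: 0.682
grasp_force: 25.0
```

```bash
python3 - <<'E'
from h import *
ims=[]
for c in("scene","wrist","top"):
    ims.append(capture(c));print(c,[(round(d["p"],2),np.round(d["uv"])) for d in search_frame("ball1",c)])
cv2.imwrite("pics/q.png",np.hstack([cv2.resize(ims[0][200:380,200:420],(400,327)),cv2.resize(ims[1],(400,327))]))
print(observe()["joint_positions"].round(2),observe()["ft_force"])
E
```

```text
scene [(0.6, array([318., 327.])), (0.47, array([294., 317.]))]
wrist [(0.78, array([316.,  13.])), (0.67, array([226.,   6.]))]
top []
[ 0.12 -0.34  2.17  0.5   0.16 -2.1 ] [ 0.62199781  0.25705019 -1.64417741]
```

View pics/q.png

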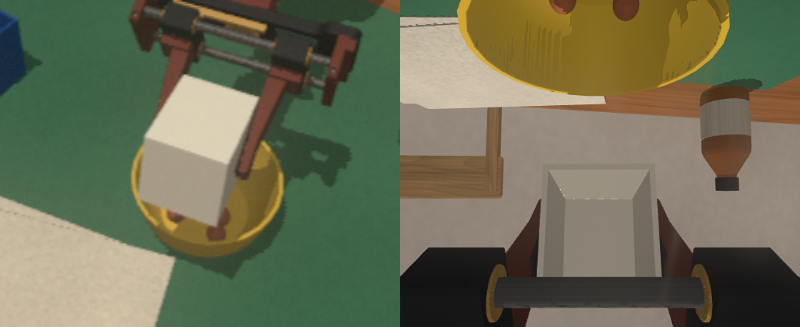

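The wrist view shows the beaker's interior empty, with its rim at about (540–660, 165–280), and balls in the bowl. Now I'll untip along the same path and lift.

```bash
python3 - <<'E'
from h import *
b=np.array([.656,.135]);u=b/np.hypot(*b)
rows([([*(b+.015*u),.18],101.6,30),([*(b-.01*u),.24],101.6,0)],[5,3],-1)
E
```

```text
10.5 [ 0.12 -0.34  2.17  0.5   0.16 -2.1 ] [0.7001 0.1455 0.136 ]
[[[0.0, 7.4, 0.0, -0.0035, -0.0003, -0.006, -1], [0.0, 14.8, 0.1, -0.0069, -0.0006, -0.0121, -1], [0.0, 22.2, 0.1, -0.0104, -0.0008, -0.0181, -1], [0.0, 29.6, 0.1, -0.0139, -0.0011, -0.0241, -1], [0.0, 37.1, 0.1, -0.0174, -0.0014, -0.0302, -1], [0.0, 47.1, 0.1, -0.0306, -0.0014, -0.0482, -1], [-0.0, 57.1, 0.1, -0.0437, -0.0014, -0.0662, -1], [-0.0, 67.1, 0.1, -0.0569, -0.0014, -0.0842, -1]]]
```

Emit:
jog_arm([
  [[0, 7, 0, -0.0035, 0, -0.006, -1], [0, 14.5, 0, -0.007, 0, -0.012, -1], [0, 22, 0, -0.0105, 0, -0.018, -1], [0, 29.6, 0, -0.014, 0, -0.024, -1], [0, 37, 0, -0.018, 0, -0.03, -1], [0, 47, 0, -0.031, -0.001, -0.048, -1], [0, 57, 0, -0.044, -0.001, -0.066, -1], [0, 67, 0, -0.057, -0.001, -0.084, -1]],
])

```text
clock: 11.5
tcp_pos: [0.6464, 0.1334, 0.2235]
tool_rot: [0.32, -3.124, 0.003]
ft_force: [0.3, -0.0, -0.8]
grip_width: 0.682
grasp_force: 25.0
```

```bash
python3 - <<'E'
from h import *
for c in("top","scene"):
    capture(c);print(c,[(round(d["p"],2),np.round(d["uv"])) for d in search_frame("ball1",c)],[(round(d["p"],2),np.round(d["uv"])) for d in search_frame("bowl",c)])
rows([([.60,-.03,.25],70,-20),([.48,-.28,.22],25,-35)],[4,7],-1)
E
```

```text
top [] [(0.57, array([240., 162.]))]
scene [(0.42, array([319., 320.]))] [(0.6, array([313., 298.]))]
11.8 [ 0.15  0.25  1.05 -0.    1.83 -1.62] [0.646  0.1334 0.2206]
[[[-1.4, 4.9, 7.8, 0.0209, -0.0368, -0.003, -1], [-2.8, 9.8, 15.7, 0.0418, -0.0737, -0.0059, -1], [-4.2, 14.8, 23.5, 0.0627, -0.1105, -0.0089, -1], [-5.6, 19.7, 31.4, 0.0836, -0.1474, -0.0119, -1], [-8.1, 21.2, 37.5, 0.1072, -0.1778, -0.0079, -1], [-10.6, 22.7, 43.6, 0.1309, -0.2083, -0.004, -1], [-13.1, 24.2, 49.7, 0.1545, -0.2388, -0.0, -1], [-15.6, 25.6, 55.8, 0.1781, -0.2693, 0.0039, -1], [-18.2, 27.0, 62.0, 0.2017, -0.2997, 0.0079, -1], [-20.8, 28.4, 68.1, 0.2253, -0.3302, 0.0118, -1], [-23.4, 29.8, 74.2, 0.249, -0.3607, 0.0158, -1]]]
```

Emit:
jog_arm([
  [[-1.4, 4.9, 7.8, 0.021, -0.037, -0.003, -1], [-2.8, 9.8, 15.7, 0.042, -0.074, -0.006, -1], [-4.2, 14.8, 23.5, 0.063, -0.11, -0.009, -1], [-5.6, 19.7, 31.4, 0.084, -0.147, -0.012, -1], [-8.1, 21.2, 37.5, 0.107, -0.178, -0.008, -1], [-10.6, 22.7, 43.6, 0.13, -0.208, -0.004, -1], [-13.1, 24.2, 49.7, 0.154, -0.239, 0, -1], [-15.6, 25.6, 55.8, 0.178, -0.269, 0.004, -1]],
])

```text
clock: 12.8
tcp_pos: [0.5252, -0.1666, 0.2178]
tool_rot: [-1.037, -2.468, -0.296]
ft_force: [0.6, -0.0, -1.3]
grip_width: 0.686
grasp_force: 25.0
```

```bash
python3 - <<'E'
from h import *
im=capture("top");cv2.imwrite("pics/t.png",cv2.resize(im[80:240,150:330],(540,480),interpolation=cv2.INTER_CUBIC))
for c in("top","scene"):
    capture(c);print(c,[(round(d["p"],2),np.round(d["uv"])) for d in search_frame("ball1",c)])
rows([([.455,-.31,.14],21.5,-35)],[6],-1)
E
```

```text
top [(0.55, array([218., 152.])), (0.48, array([230., 170.]))]
scene [(0.61, array([321., 321.])), (0.46, array([320., 328.])), (0.39, array([294., 314.]))]
13.05 [-0.48  0.36  1.    0.22  2.24 -1.16] [ 0.5262 -0.1655  0.2181]
[[[-1.8, 1.0, 3.4, -0.0135, -0.025, 0.0097, -1], [-3.6, 2.0, 6.7, -0.0271, -0.05, 0.0193, -1], [-5.4, 3.1, 10.1, -0.0406, -0.075, 0.029, -1], [-7.2, 4.1, 13.4, -0.0541, -0.1, 0.0387, -1], [-9.0, 5.1, 16.8, -0.0677, -0.125, 0.0483, -1], [-10.8, 6.1, 20.2, -0.0812, -0.1501, 0.058, -1]]]
```

View pics/t.png

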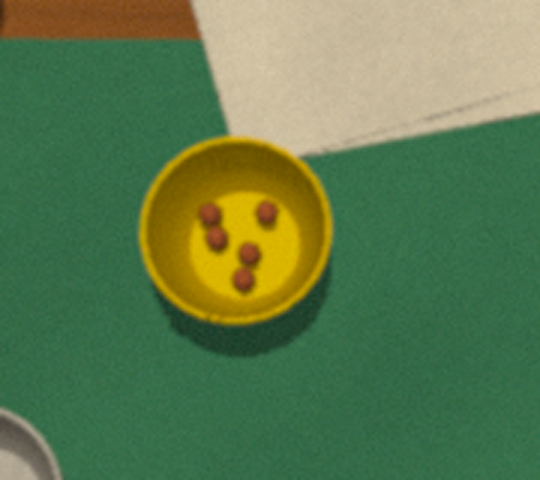

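The crop shows all five balls in the yellow bowl, at about (210,214), (217,238), (267,212), (249,254) and (244,280). Next is placing the beaker back where it stood.

Emit:
jog_arm([
  [[-1.8, 1, 3.4, -0.0135, -0.025, 0.01, -1], [-3.6, 2, 6.7, -0.027, -0.05, 0.019, -1], [-5.4, 3.1, 10.1, -0.0405, -0.075, 0.029, -1], [-7.2, 4.1, 13.4, -0.054, -0.1, 0.0385, -1], [-9, 5.1, 16.8, -0.0675, -0.125, 0.048, -1], [-10.8, 6.1, 20.2, -0.081, -0.15, 0.058, -1], [-10.8, 6.1, 20.2, -0.081, -0.15, 0.058, -1]],
])

```text
clock: 13.92
tcp_pos: [0.4506, -0.3001, 0.123]
tool_rot: [-1.463, -2.144, -0.459]
ft_force: [0.2, -0.5, 0.2]
grip_width: 0.681
grasp_force: 25.0
```

```bash
python3 - <<'E'
from h import *
V=[]
for c in("scene","top"):
    capture(c);d=trace("beaker",c);print([(x["p"],x["uv"],x["pixels"].sum()) for x in d])
rows([([.4544,-.3162,.0575],21.5,-35)],[5],-1)
E
```

```text
[(0.73, [189.8, 116.5], np.int64(1376))]
[(0.95, [465.5, 255.7], np.int64(1729))]
14.12 [-0.79  0.43  1.12  0.27  2.15 -1.09] [ 0.4523 -0.2991  0.1256]
[[[-0.0, 0.0, 0.0, -0.0105, -0.0009, 0.013, -1], [-0.1, 0.0, 0.0, -0.0211, -0.0017, 0.026, -1], [-0.1, 0.0, 0.1, -0.0316, -0.0026, 0.039, -1], [-0.1, 0.1, 0.1, -0.0421, -0.0034, 0.0519, -1], [-0.1, 0.1, 0.1, -0.0526, -0.0043, 0.0649, -1]]]
```

Emit:
jog_arm([
  [[0, 0, 0, -0.0105, -0.001, 0.013, -1], [0, 0, 0, -0.021, -0.002, 0.026, -1], [0, 0, 0, -0.0315, -0.0025, 0.039, -1], [0, 0, 0, -0.042, -0.0035, 0.052, -1], [0, 0, 0, -0.0525, -0.0043, 0.065, -1], [0, 0, 0, -0.0525, -0.0043, 0.065, -1]],
])

```text
clock: 14.88
tcp_pos: [0.4483, -0.3068, 0.0393]
tool_rot: [-1.462, -2.143, -0.46]
ft_force: [-0.6, -0.4, 0.4]
grip_width: 0.68
grasp_force: 25.0
```

```bash
python3 - <<'E'
from h import *
s=observe();print(s["ft_force"])
rows([([.4544,-.3162,.0525],21.5,-35)],[2],-1)
V=[]
for c in("scene","top"):
    capture(c);V.append((camera_params(c),trace("beaker",c)[0]["pixels"].astype(np.float32)))
r=fit(box,V,[.4544,-.3162,.003,.375],[.01,.01,.01,.3]);print(r.x,r.fun)
cv2.imwrite("pics/b.png",cv2.resize(capture("scene")[90:200,110:270],(640,440)))
E
```

```text
[-0.62410531 -0.40270659  0.41493352]
14.88 [-0.8   0.49  1.2   0.24  2.02 -1.13] [ 0.4483 -0.3068  0.0393]
[[[-0.1, -0.1, -0.1, -0.0007, 0.0011, 0.0008, -1], [-0.1, -0.2, -0.2, -0.0014, 0.0022, 0.0016, -1]]]
[ 0.45293754 -0.31442379  0.00632486  0.38806202] 0.34660011529922485
```

View pics/b.png

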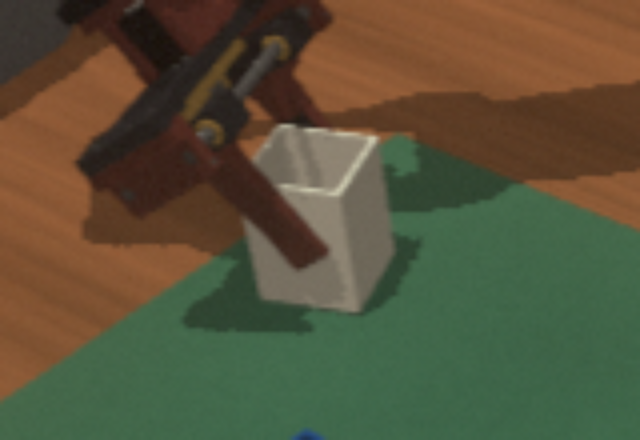

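The beaker is upright just above the desk, with its underside near (360,308) in the crop. I'll lower it gently while watching the force.

Emit:
jog_arm([
  [[0, 0, 0, -0.0006, 0, 0.0008, -1], [0, 0, 0, -0.0011, 0, 0.0016, -1], [0, 0, 0, -0.0017, 0, 0.0024, -1], [0, 0, 0, -0.0017, 0, 0.0024, -1]],
])

```text
clock: 15.62
tcp_pos: [0.4489, -0.3072, 0.0378]
tool_rot: [-1.463, -2.145, -0.459]
ft_force: [0.1, -0.2, -0.6]
grip_width: 0.683
grasp_force: 25.0
```

Emit:
jog_arm([
  [[0, 0, 0, -0.0003, 0, 0.0004, -1], [0, 0, 0, -0.0006, 0, 0.0008, -1], [0, 0, 0, -0.0006, 0, 0.0008, -1]],
])

```text
clock: 16.0
tcp_pos: [0.449, -0.3073, 0.0372]
tool_rot: [-1.463, -2.146, -0.459]
ft_force: [-0.2, 0.4, 0.2]
grip_width: 0.686
grasp_force: 25.0
```

Emit:
jog_arm([
  [[0, 0, 0, -0.0003, 0, 0.0004, -1], [0, 0, 0, -0.0006, 0, 0.0008, -1], [0, 0, 0, -0.0006, 0, 0.0008, -1]],
])

```text
clock: 16.38
tcp_pos: [0.449, -0.3073, 0.0372]
tool_rot: [-1.463, -2.146, -0.46]
ft_force: [-2.7, 1.4, 6.2]
grip_width: 0.682
grasp_force: 25.0
```

The beaker is on the desk. Releasing and backing out.

Emit:
jog_arm([
  [[0, 0, 0, 0, 0, 0, 0.5], [0, 0, 0, 0, 0, 0, 1], [0, 0, 0, 0, 0, 0, 1], [0, 0, 0, 0, 0, 0, 1], [0, 0, 0, 0, 0, -0.02, 1], [0, 0, 0, 0, 0, -0.06, 1], [0, 0, 0, 0, 0, -0.1, 1], [0, 0, 0, 0, 0, -0.13, 1]],
])

```text
clock: 17.38
tcp_pos: [0.4769, -0.3775, 0.1439]
tool_rot: [-1.464, -2.147, -0.459]
ft_force: [0.6, 0.0, -0.6]
grip_width: 0.998
grasp_force: 0.0
```

```bash
python3 - <<'E'
from h import *
V=[]
for c in("scene","top"):
    capture(c);d=trace("beaker",c)[0];print(d["p"],d["uv"],d["pixels"].sum());V.append((camera_params(c),d["pixels"].astype(np.float32)))
r=fit(box,V,[.4544,-.3162,.003,.375],[.01,.01,.01,.3]);print(r.x,r.fun)
a=capture("scene")[90:200,110:270];b=capture("top")[80:240,150:330]
cv2.imwrite("pics/e.png",np.hstack([cv2.resize(a,(400,275)),cv2.resize(b,(309,275))]))
s=observe();print(s["dq"].round(3),s["grip_width"],s["clock"])
E
```

```text
0.77 [189.4, 146.1] 1421
0.7 [454.2, 260.9] 1377
[ 0.45224791 -0.31524537  0.00290228  0.38328952] 0.09529280662536621
[ 0.003  0.002  0.006 -0.     0.003  0.001] 0.9984807144530874 17.675
```

View pics/e.png

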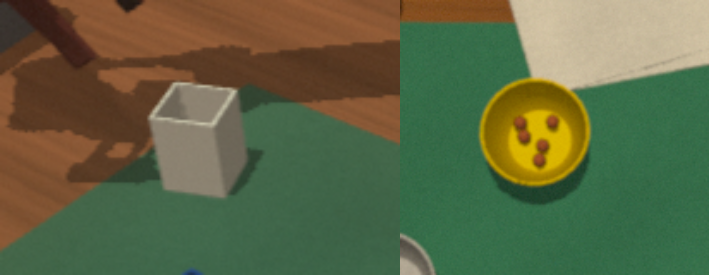

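The left crop shows the beaker standing upright and free of the gripper at about (200,140). The right crop shows all five balls in the bowl at about (535,135).

```bash
python3 -c "
from rig import *
print(hand_in())"
```

```text
the job is handed in; nothing more can be done
None
```

I poured all five balls into the yellow bowl, stood the empty white beaker upright and released about 0.49 m from the bowl, and handed in the job at about 17.7 s; the hand-in gave no verdict.

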